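Find the heavy side of a rotor on the balancing stand

ROBOT

A 7-joint arm with a two-finger parallel gripper is mounted at the origin on a cart in front of the work surface, level with it; the furniture and walls round the work are solid. World frame = base frame: x ahead of the robot, y to its left, z up, the work surface at z = 0. Lengths are in m, angles in rad, forces in N, time in s.
With the tool pointing down it reaches from about 0.4 to 0.85 m from the base axis. Payload 10.4 kg.
Tool frame: the origin (TCP) lies midway between the tips of the shut fingers; the grasp point (between the pads) lies 19 mm behind it; z points along the fingers, y is the line along which they close (so a half turn about z gives the same grasp; the last joint's range is limited). The gripper opens to 87 mm and grips with 3 to 60 N. Pads are 19 mm wide; open, the fingers measure 117 mm over their backs; the gripper's body (75 mm by 190 mm) begins 51 mm behind the grasp point.
Start: joints at [1.265, 0.332, -0.065, 1.46, 0.022, 1.35, -0.088], TCP at [0.174, -0.6, 0.184] pointing down, gripper open.
Joint ranges: [-2.6, 2.6], [-0.5, 2.12], [-1.47, 1.34], [0.16, 2.42], [-1.27, 4.41], [0.06, 2.06], [-2.6, 2.6]. Speed limits (rad/s): [2.22, 2.22, 2.79, 2.79, 3.14, 3.14, 3.14].

INTERFACE

Orientations are given as a unit quaternion [w, x, y, z].
In Python, from rig import manip, hand, viewer, order gives the robot as it stands. Calls block until the motion is done:
- manip.goto(position, orientation): joint-space move of the TCP to a pose.
- manip.move_straight(position, rotation=None, max_speed=0.15): straight line of the TCP; rotation=None keeps the orientation; max_speed is the mean speed in m/s.
- manip.movej(angles): joint-space move.
- hand.command_gripper(opening): finger opening in m; the grip force is fixed at half the most; returns when the fingers have stopped.
- manip.wait(seconds).
- manip.ik(position, orientation): joint angles nearest the present ones, or None.
- manip.get_state(): the state.
- viewer.camera(name): name is "scene" or "top" or "wrist"; returns the picture (384x512x3 uint8, red, green, blue); there is no depth.
- viewer.camera_info(name): a dict with "fovy" (degrees; the focal length in pixels is half the picture's height over the tangent of half this angle, whatever the lens; pixels are square), "cx", "cy" (the principal point, pixels), "cam_to_world" (4x4, takes a point from camera to world coordinates). Camera axes: x right, y up, looking along -z (the intrinsics and any distortion apply to the point x, -y, -z); pixel columns grow to the right and rows downward; lengths in m; the calibration is good to about 2 mm. A picture is of the moment at which its call begins: read the wrist's pose just before it. camera_info takes no time and is no camera call; for the wrist camera it gives the pose at the moment of the call.
A pose or a line that the arm cannot do raises manip.MotionError and nothing moves.
- order.sign_off(): hands the job in; it is judged then, once.
The state is a dict: "clock": time; "joint_pos": joint angles; "qvel": joint speeds; "joint_efforts": joint torques, N m; "position": TCP position; "tcp_rot": TCP orientation; "contact_force": force on the tool from outside, world axes, zero at the start; "ft_torque": the same for the moment, N m; "finger_gap": finger opening in m; "grasp_force": force on a finger pad.
Only numpy, scipy, OpenCV 4.12 (cv2) and the standard library are available. Lean on these libraries where they do the work, as an engineer would, in place of code of your own. Each camera call takes 0.05 s, during which the arm holds its last target. There are 200 camera calls.

TASK

Press the red brake lever of the balancing stand all the way down so that the rotor is free, then turn the rotor by hand, let it go and watch where it settles to find its heavy side: the bearings drag, so it stops a little short of the bottom on the side it came from - try it from both sides and take the middle. Finish still gripping the rotor with the fingers, holding it still with its heavy side straight down and the brake still fully off, and leave the gauges and springs on the bench where they lie.

Things in the scene. Friction and masses are not known exactly. Their poses are not given: they have to be found in the camera images.
- axle (a point): Centre of the rotor, on its axle, 115 mm above the worktop. Axes are the stand's: x runs level along the axle, from the rotor's front face toward the grey pillar; y level, to the left as one looks at the front face (the brake lever's side); z up. The rotor is a steel disc 100 mm across, 22 mm thick (11 mm either side of this point); on its front a hub 28 mm across stands out 5 mm, its nut 11 mm.
- rim_top (a point): Fixed point of the stand at the top of the rim, 50 mm above the axle. The rotor can be pinched across its two flat faces near the rim from above (22 mm, along the axle) and turned by carrying the pinch along the rim. Behind its back face are 56 mm of free space along the 12 mm shaft, then the pillar (top 144 mm above the worktop); above and in front it is free.
- rotor (a joint): Angle of the rotor, rad, no stops: 0 with the white line (painted on front face and rim) straight up, growing clockwise as seen from the front (line moves away from the brake lever). Starts within 0.4 of 0, held by the brake. Once free it creeps (1 to 2 s) toward heavy side down, stopping 18 to 30 degrees short on the side it came from; with the heavy side near the top it stays put.
- lowest (a point): Fixed point of the stand, 30 mm straight below the axle: where the heavy slug's centre must be when the heavy side is straight down. The slug (about 0.2 kg, centre 30 mm from the axle) is sealed in the rotor, unseen; its angle to the white line differs each time.
- brake (a joint): Brake lever, rad: 0 with its rubber shoe pressing on the rim (brake on), 0.5 pressed fully down against its stop (brake off; the shoe is clear of the rim beyond about 0.15). The lever is stiff: it stays where it is left and takes about 4 N on the paddle to move.
- paddle (a point): Middle of the top face of the red paddle (26 mm along the axle, 34 mm across, 9 mm thick) at the end of the brake lever. Brake on, it lies 173 mm to the +y side of the axle, 102 mm above the worktop; it goes down 42 mm to full travel, swinging 7 mm toward the rotor. Free above and round it.
- pivot (a point): Fixed pivot of the brake lever, 88 mm to the +y side of the axle and 80 mm above the worktop; the lever turns about a line through it parallel to the axle.
- ring_gauge_0: Bystander: steel ring 52 mm across, 16 mm high, on the worktop to the right of the stand; origin under its centre.
- ring_gauge_1: Bystander: steel ring 44 mm across, 14 mm high, on the worktop to the right of the stand; origin under its centre.
- plug_gauge: Bystander: steel plug gauge 127 mm long, 21 mm thick, lying on the worktop to the right; origin under its centre.
- spring_03: Bystander: short dark coil spring 36 mm across, 19 mm high, standing on the papers, 11 mm above the worktop; origin under its centre.
- spring_06: Bystander: short dark coil spring 36 mm across, 20 mm high, standing to the left of the papers, further back; origin under its centre.
- spring_09: Bystander: short dark coil spring 36 mm across, 19 mm high, standing to the left of the papers; origin under its centre.

How it is judged:
By the outcome, as a careful person would: the job done as asked, in the order asked, and still so for the second after the job is handed in, while the arm keeps its last pose, push and grip.
It also fails if it takes over 67 s, if anything falls off the work surface, if the arm or the gripper's body presses on something with over 40 N, if the wrist force passes 120 N, or if a joint passes its speed limit or range.

## Working session

There is one attempt and no reset: what is moved stays moved. The work goes in short steps, each a Python script; the robot and the scene stay as the last script left them, time stands still between calls to the robot, and variables do not carry over. Pictures are saved under pics/ and viewed, at most 10 in all, crops included, and the job is handed in when it is done.

```bash
ls; mkdir -p pics
python3 - <<'E'
from rig import manip, hand, viewer, order
import cv2,numpy as np
ims=[]
for n in("scene","top"):
    im=viewer.camera(n);cv2.imwrite(f"pics/{n}0.png",im[:,:,::-1]);ims.append(im)
    i=viewer.camera_info(n);print(n,i)
cv2.imwrite("pics/both0.png",cv2.resize(np.hstack(ims)[:,:,::-1],(800,300),interpolation=cv2.INTER_AREA))
print(manip.get_state()['clock'])
E
```

```text
pics
scene {'fovy': 53.38188440693062, 'cx': 255.93038585416852, 'cy': 198.07242133479346, 'cam_to_world': array([[ 0.82697003,  0.36143022, -0.43068407,  0.0028278 ],
       [-0.56201178,  0.50927361, -0.65175391, -0.98064712],
       [-0.01622753,  0.78103046,  0.62428205,  0.85674378],
       [ 0.        ,  0.        ,  0.        ,  1.        ]])}
top {'fovy': 50.28385971233929, 'cx': 257.2572283029394, 'cy': 184.3827568013779, 'cam_to_world': array([[-0.01496504,  0.98329489, -0.18140343,  0.25039105],
       [-0.99987728, -0.01555737, -0.00184275, -0.21993081],
       [-0.00463413,  0.18135359,  0.98340704,  1.51086596],
       [ 0.        ,  0.        ,  0.        ,  1.        ]])}
0.1
```

View pics/scene0.png

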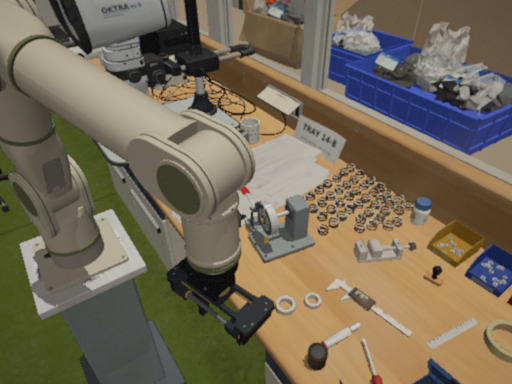

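View pics/top0.png

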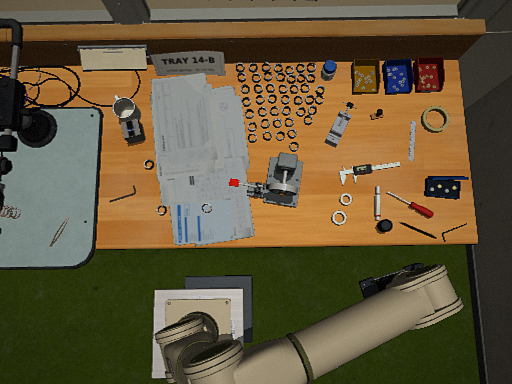

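```bash
cat > h.py <<'E'
import numpy as np,cv2
from rig import manip, hand, viewer, order
def ray(n,u,v,info=None):
    i=info or viewer.camera_info(n);f=192/np.tan(np.radians(i['fovy']/2));M=i['cam_to_world']
    return M[:3,3],M[:3,:3]@np.array([(u-i['cx'])/f,-(v-i['cy'])/f,-1])
def onz(n,u,v,z,info=None):
    o,d=ray(n,u,v,info);return o+d*(z-o[2])/d[2]
def proj(n,p,info=None):
    i=info or viewer.camera_info(n);f=192/np.tan(np.radians(i['fovy']/2));M=i['cam_to_world']
    q=M[:3,:3].T@(np.array(p)-M[:3,3]);return np.array([i['cx']-f*q[0]/q[2],i['cy']+f*q[1]/q[2]])
def red(im):
    h=cv2.cvtColor(im,cv2.COLOR_RGB2HSV)
    return ((h[...,0]<8)|(h[...,0]>172))&(h[...,1]>170)&(h[...,2]>90)
E
python3 - <<'E'
from h import *
im=cv2.imread("pics/top0.png");m=red(im[:,:,::-1]);m[:,:215]=0;m[:,255:]=0;m[:160]=0;m[205:]=0
v,u=np.nonzero(m);print(len(u),u.mean(),v.mean(),onz("top",u.mean(),v.mean(),.100))
a=im[140:220,215:315];b=cv2.imread("pics/scene0.png")[170:270,230:330]
cv2.imwrite("pics/c1.png",np.hstack([cv2.resize(a,(480,384),interpolation=2),cv2.resize(b,(384,384)) [:, :320]]))
E
```

```text
63 233.53968253968253 182.22222222222223 [ 0.51967618 -0.13413245  0.1       ]
```

View pics/c1.png

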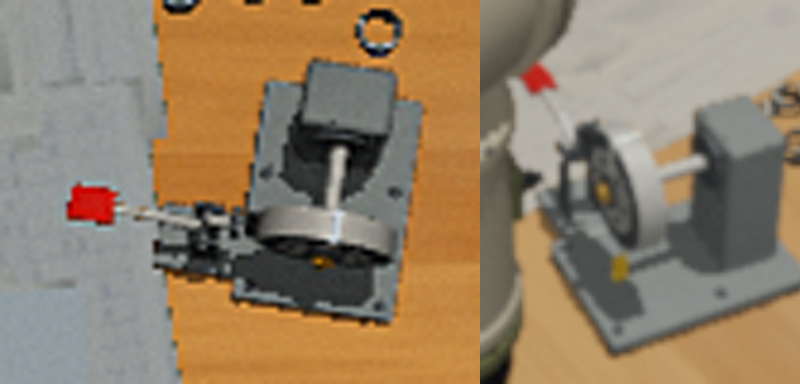

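```bash
cat >> h.py <<'E'
from scipy.spatial.transform import Rotation as R
def quat(Rm): q=R.from_matrix(Rm).as_quat();return np.array([q[3],q[0],q[1],q[2]])
def toolR(z,y):
    z=np.array(z,float);z/=np.linalg.norm(z);y=np.array(y,float);y-=z*(y@z);y/=np.linalg.norm(y)
    return np.c_[np.cross(y,z),y,z]
E
python3 - <<'E'
from h import *
P=onz("top",233.5,182.2,.100);T=onz("top",215+322/4.8,140+225/4.8,.165)
print(P,T,T-P,np.linalg.norm((T-P)[:2]),np.degrees(np.arctan2(*(P-T)[:2][::-1])))
S1=onz("top",215+340/4.8,140+152/4.8,.121);S2=onz("top",215+333/4.8,140+207/4.8,.121);print(S1,S2)
s=manip.get_state();print(s['tcp_rot'],s['position'])
ax=np.array([np.cos(-.06),np.sin(-.06),0])
for sg in(1,-1):
  for p in([.52,-.134,.25],[.5,-.31,.25]): print(sg,manip.ik(p,quat(toolR([0,0,-1],sg*ax))))
E
```

```text
[ 0.51975782 -0.13399345  0.1       ] [ 0.488878   -0.30020806  0.165     ] [-0.03087982 -0.16621461  0.065     ] 0.16905874841874502 79.47542070960085
[ 0.55011038 -0.31724621  0.121     ] [ 0.50970826 -0.31109026  0.121     ]
[-6.33204131e-04  9.90015565e-01  1.40956604e-01 -1.25402792e-04] [ 0.17428839 -0.59978033  0.18313872]
1 [ 0.7691173   0.16490995 -0.6740019   1.56019611  0.10335971  1.45271965
  0.02954725]
1 [ 0.87468317  0.26266423 -0.48816552  1.43643736  0.12267481  1.47274141
  0.32876225]
-1 None
-1 [-0.40042304  0.38510275  1.16497981  1.50243195 -0.35371681  1.48605263
 -2.43409991]
```

Run:
```python
from h import *
yw=np.radians(-10);ax=np.array([np.cos(yw),np.sin(yw),0])
q=quat(toolR([0,0,-1],ax))
hand.command_gripper(0.0);print(manip.get_state()['clock'])
manip.move_straight([.2,-.56,.30],max_speed=.4)
print(manip.get_state()['clock'])
manip.goto([.5197,-.134,.26],q);s=manip.get_state();print(s['clock'],s['position'],s['contact_force'])
i=viewer.camera_info("wrist");print(i)
ims=[]
for n in("wrist","scene","top"):
    im=viewer.camera(n);cv2.imwrite(f"pics/{n}1.png",im[:,:,::-1]);ims.append(im[:,:,::-1])
cv2.imwrite("pics/v1.png",np.hstack([ims[0],cv2.resize(ims[1][150:278,210:306],(288,384))]))
for n in("top",): 
    m=red(ims[2][:,:,::-1]);m[:,:215]=0;m[:,255:]=0;m[:160]=0;m[205:]=0;print(m.sum())
```

```text
1.625
2.0917
4.025 [ 0.51945628 -0.13562461  0.25992252] [-0.1562162  -0.63639476 -0.15617994]
{'fovy': 67.00701900253773, 'cx': 260.9835358683359, 'cy': 193.25637421661406, 'cam_to_world': array([[ 0.98443018,  0.16934427,  0.04711405,  0.53186034],
       [-0.17576856,  0.95084099,  0.25496437, -0.0652183 ],
       [-0.00162122, -0.25927579,  0.96580197,  0.46010805],
       [ 0.        ,  0.        ,  0.        ,  1.        ]])}
7
```

View pics/v1.png

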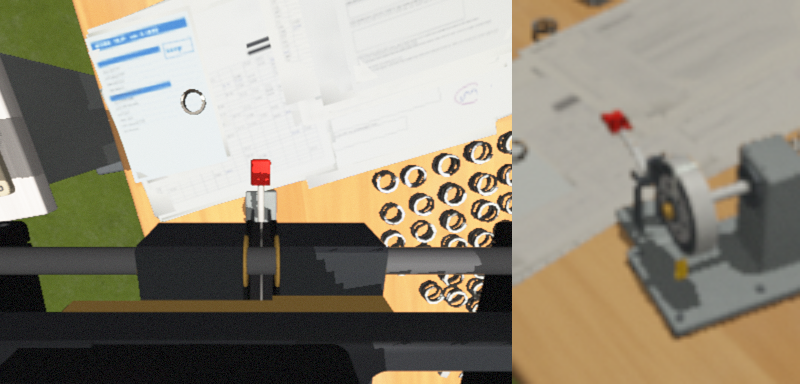

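```bash
cat >> h.py <<'E'
yw=np.radians(-10);ax=np.array([np.cos(yw),np.sin(yw),0]);ay=np.array([-np.sin(yw),np.cos(yw),0])
def st(): s=manip.get_state();print(round(s['clock'],2),np.round(s['position'],4),np.round(s['contact_force'],1),round(s['finger_gap'],4),round(float(np.max(s['grasp_force'])),1));return s
E
python3 - <<'E'
from h import *
im=cv2.imread("pics/wrist1.png")[:,:,::-1]
i=viewer.camera_info("wrist");m=red(im);m[220:]=0
v,u=np.nonzero(m);b=im[v,u,0].astype(int);print(len(u),u.min(),u.max(),v.min(),v.max(),[int(im[r,260,0]) for r in range(156,190)])
for a,bb in((u.min(),v.min()),(u.max(),v.max()),(u.mean(),171)): print(onz("wrist",a,bb,.102,i))
P=onz("wrist",u.mean(),171,.102,i);print(P-.173*ay)
q=quat(toolR([0,0,-1],ax))
p=P.copy();p[2]=.11;manip.move_straight(p,q,.2);st()
k=0
for z in(.098,.086,.074,.066,.062,.060,.058,.056,.054):
    t=(.102-z)/.042;w=P-ay*.007*min(t,1);w[2]=z
    manip.move_straight(w,max_speed=.06);s=st()
    im=viewer.camera("scene");cv2.imwrite(f"pics/press{k}.png",im[:,:,::-1]);k+=1
    if abs(s['contact_force'][2])>14:break
E
```

```text
438 252 270 160 184 [231, 227, 215, 162, 227, 251, 254, 253, 253, 253, 253, 253, 253, 253, 254, 251, 190, 167, 160, 162, 165, 159, 159, 163, 161, 159, 160, 160, 153, 188, 248, 249, 246, 246]
[ 0.51102446 -0.11512644  0.102     ]
[ 0.52790983 -0.1491533   0.102     ]
[ 0.51874465 -0.13055193  0.102     ]
[ 0.48870351 -0.30092367  0.102     ]
5.08 [ 0.5195 -0.1307  0.1111] [-0.1 -0.1  0.4] 0.0002 0.0
5.42 [ 0.5184 -0.1313  0.0978] [-0.7  0.1  0.5] 0.0004 0.0
5.83 [ 0.5179 -0.1332  0.0855] [-0.1 -1.3 -0.4] 0.0002 0.0
6.22 [ 0.5176 -0.1351  0.0735] [ 0.5 -0.9 -0.6] 0.0004 0.0
6.56 [ 0.5173 -0.1365  0.0655] [-0.  -0.6 -0.3] 0.0006 0.0
6.86 [ 0.5175 -0.1371  0.0618] [ 0.7  0.2 -0.2] 0.0006 0.0
7.16 [ 0.5176 -0.1374  0.06  ] [ 0.3 -0.3  0.9] 0.0006 0.4
7.46 [ 0.5176 -0.1373  0.058 ] [0.3 1.2 1.3] 0.0004 0.8
7.76 [ 0.5176 -0.1373  0.056 ] [1.4 2.  3. ] 0.0001 1.1
8.06 [ 0.5176 -0.1373  0.0539] [1.1 1.9 3.1] 0.0005 1.4
```

Run:
```python
from h import *
im=viewer.camera("wrist")[:,:,::-1];
a=[cv2.resize(cv2.imread(f"pics/press{k}.png")[175:255,230:310],(200,200),interpolation=2) for k in(0,3,6,8)]
cv2.imwrite("pics/v2.png",np.vstack([np.hstack(a),np.hstack([im[50:350,100:500],cv2.resize(cv2.imread("pics/press8.png")[150:250,220:353],(400,300),interpolation=2)])]))
```

```text
(no output)
```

View pics/v2.png

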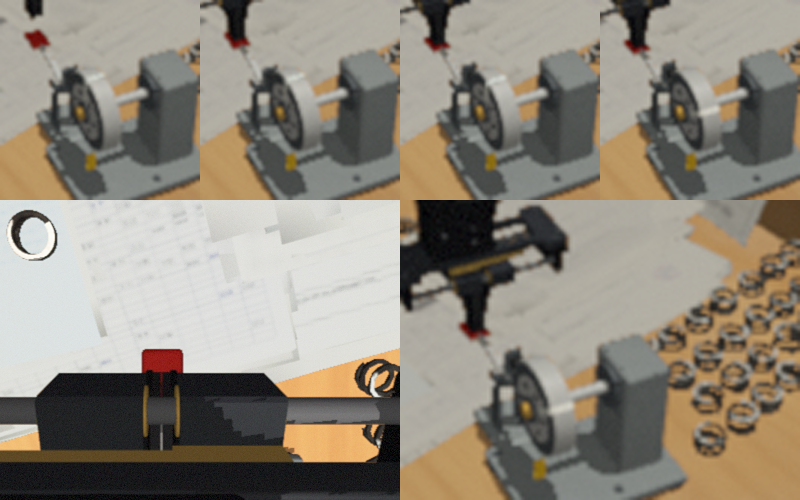

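Run:
```python
from h import *
w=np.array(manip.get_state()['position'])
for z in(.051,.048,.045,.042,.039,.036):
    w[2]=z;manip.move_straight(w,max_speed=.06);s=st()
    if abs(s['contact_force'][2])>14:break
# look pose candidates
A=np.array([.4887+.0005,-.303,.115])
Rc=None
i=viewer.camera_info("wrist");s=manip.get_state()
q=np.array(s['tcp_rot']);Rt=R.from_quat([q[1],q[2],q[3],q[0]]).as_matrix();C=i['cam_to_world']
pc=Rt.T@(C[:3,3]-s['position']);Rtc=Rt.T@C[:3,:3];np.savez("cam.npz",pc=pc,R=Rtc);print(pc,Rtc[:,2])
for t in(30,40,50,60):
  t=np.radians(t);z=ax*np.sin(t)-np.array([0,0,np.cos(t)]);Rm=toolR(z,ax)
  F=A-11e-3*ax
  # want F to appear at pixel (260,130), range d
  f=192/np.tan(np.radians(67.007/2));dc=np.array([0,-(140-193)/f,-1])
  for d in(.25,.3):
    cam=F-Rm@Rtc@dc*d;tcp=cam-Rm@pc
    print(np.degrees(t),d,tcp,cam,manip.ik(tcp,quat(Rm)) is not None)
```

```text
8.41 [ 0.5174 -0.1376  0.0508] [0.7 1.5 2.6] 0.0007 1.1
8.66 [ 0.5173 -0.1377  0.0478] [0.2 1.2 1.2] 0.0007 0.8
8.91 [ 0.5172 -0.1377  0.0448] [0.5 0.9 1.1] 0.0004 0.6
9.16 [ 0.5173 -0.1377  0.0418] [ 0.8  1.3 -0.8] 0.0004 0.5
9.41 [ 0.5173 -0.1377  0.0387] [0.7 0.7 0.7] 0.0007 0.4
9.66 [ 0.5173 -0.1377  0.0358] [ 0.  -0.2  1. ] 0.0003 0.4
[ 0.07144485 -0.00021121 -0.20020867] [ 0.25895478  0.00120668 -0.96588869]
29.999999999999996 0.25 [ 0.44387718 -0.34662344  0.16126161] [ 0.3575198 -0.2588493  0.3345418] True
29.999999999999996 0.3 [ 0.41970772 -0.33817533  0.20516997] [ 0.33335033 -0.25040119  0.37845016] True
40.0 0.25 [ 0.43635586 -0.34529723  0.15603367] [ 0.32186626 -0.25256262  0.30926665] True
40.0 0.3 [ 0.40505569 -0.33559178  0.194887  ] [ 0.29056609 -0.24285717  0.34811998] True
50.0 0.25 [ 0.42984284 -0.34414881  0.14955895] [ 0.29107669 -0.24713359  0.2780888 ] True
50.0 0.3 [ 0.39238476 -0.33335755  0.18217671] [ 0.2536186  -0.23634233  0.31070657] True
59.99999999999999 0.25 [ 0.42453601 -0.34321307  0.14203416] [ 0.2660866  -0.24272716  0.24195559] False
59.99999999999999 0.3 [ 0.38207991 -0.33154053  0.16742528] [ 0.2236305  -0.23105462  0.26734671] False
```

Run:
```python
from h import *
im=viewer.camera("wrist")[:,:,::-1];b=viewer.camera("scene")[:,:,::-1];c=viewer.camera("top")[:,:,::-1];cv2.imwrite("pics/scene3.png",b)
cv2.imwrite("pics/v3.png",np.hstack([im[50:350,100:400],cv2.resize(b[165:255,225:315],(500,500),interpolation=2)[:300],]))
cv2.imwrite("pics/v3.png",np.hstack([cv2.resize(im[100:300,170:370],(400,400)),cv2.resize(b[175:255,230:310],(400,400),interpolation=2)]))
```

```text
(no output)
```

View pics/v3.png

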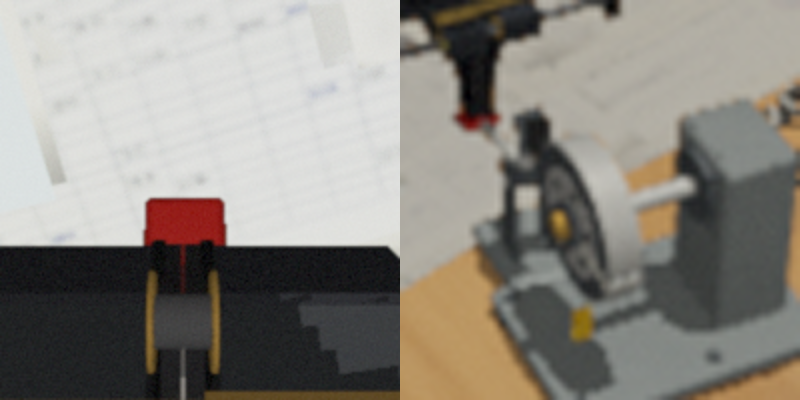

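Run:
```python
from h import *
A=np.array([.489,-.3025,.115])
i=viewer.camera_info("wrist")
for z in(.05,.06,.07):
  for u,v in((170+145/2,100+200/2),(170+222/2,200),(257,200),(257,222)):
    p=onz("wrist",u,v,z,i)-A;print(z,round(p@ax,4),round(p@ay,4))
p=np.array(manip.get_state()['position'])-A;print(p@ax,p@ay)
im=cv2.imread("pics/scene3.png")[:,:,::-1];m=red(im);v,u=np.nonzero(m[180:215,230:270]);print(len(u),u.mean()+230,v.mean()+180,u.min()+230,u.max()+230,v.min()+180,v.max()+180)
for y,z in((173,97),(170,70),(166,55),(166,40)): print(y,z,proj("scene",A+ay*y/1000+np.array([0,0,z/1000-.115])))
print(proj("scene",p+A))
```

```text
0.05 -0.0135 0.1842
0.05 0.0122 0.1843
0.05 -0.0039 0.1843
0.05 -0.0039 0.1686
0.06 -0.0129 0.1872
0.06 0.0115 0.1872
0.06 -0.0037 0.1872
0.06 -0.0037 0.1724
0.07 -0.0122 0.1901
0.07 0.0108 0.1901
0.07 -0.0035 0.1901
0.07 -0.0036 0.1762
-0.0007220811678191257 0.1673776709031265
4 245.0 198.75 243 248 198 199
173 97 [244.42249623 190.33435809]
170 70 [245.06009504 197.3053268 ]
166 55 [245.68149963 201.50814065]
166 40 [245.82907853 204.97784552]
[245.51149013 205.74859694]
```

Run:
```python
from h import *
w=np.array(manip.get_state()['position'])
for z in(.05,.07,.09,.13):
    w[2]=z;manip.move_straight(w,max_speed=.1);s=st()
im=viewer.camera("wrist")[:,:,::-1];b=viewer.camera("scene")[:,:,::-1];cv2.imwrite("pics/scene4.png",b);cv2.imwrite("pics/wrist4.png",im)
cv2.imwrite("pics/v4.png",np.hstack([cv2.resize(im[100:300,170:370],(400,400)),cv2.resize(b[175:255,230:310],(400,400),interpolation=2)]))
i=viewer.camera_info("wrist");A=np.array([.489,-.3025,.115])
m=red(im[:,:,::-1]);v,u=np.nonzero(m);print(len(u),u.min(),u.max(),v.min(),v.max())
r=int(np.median(v));uu=u[v==r];print(r,uu.min(),uu.max())
for z in(.05,.06,.08,.1):
  print(z,[(round((onz("wrist",a,c,z,i)-A)@ax,4),round((onz("wrist",a,c,z,i)-A)@ay,4)) for a,c in((uu.min()-.5,v.min()),(uu.max()+.5,v.max()))])
```

```text
10.1 [ 0.5178 -0.1376  0.0505] [ 0.2  0.7 -0. ] 0.0006 0.0
10.45 [ 0.5177 -0.1377  0.0703] [-0.3  0.1  0.3] 0.0004 0.0
10.8 [ 0.5176 -0.1376  0.0902] [-0.4  0.4 -0.7] 0.0004 0.0
11.35 [ 0.5172 -0.1376  0.1296] [-0.3 -0.4 -0.3] 0.0004 0.0
852 250 275 172 206
189 250 275
0.05 [(np.float64(-0.0132), np.float64(0.1854)), (np.float64(0.0127), np.float64(0.1506))]
0.06 [(np.float64(-0.0128), np.float64(0.1873)), (np.float64(0.0122), np.float64(0.1537))]
0.08 [(np.float64(-0.0119), np.float64(0.1911)), (np.float64(0.0112), np.float64(0.16))]
0.1 [(np.float64(-0.011), np.float64(0.1949)), (np.float64(0.0102), np.float64(0.1663))]
```

View pics/v4.png

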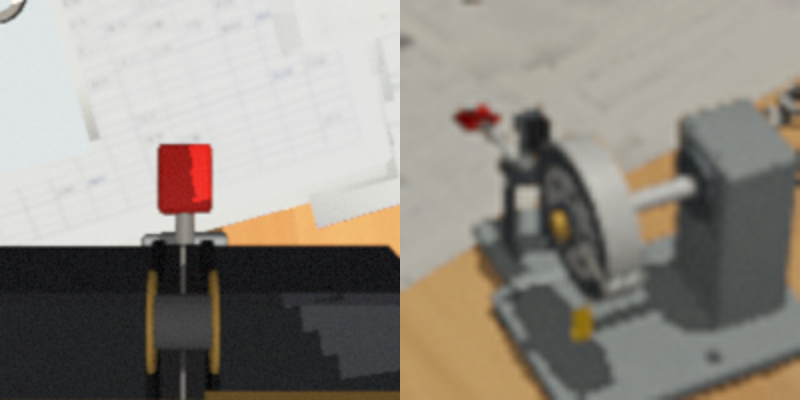

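Run:
```python
from h import *
for n in ["scene1"]+[f"press{k}" for k in range(9)]+["scene3","scene4"]:
    im=cv2.imread(f"pics/{n}.png")[:,:,::-1].copy();h=cv2.cvtColor(im,cv2.COLOR_RGB2HSV)
    m=((h[...,0]<8)|(h[...,0]>172))&(h[...,1]>150)&(h[...,2]>60);v,u=np.nonzero(m[180:215,230:265])
    print(n,len(u),round(u.mean()+230,1),round(v.mean()+180,1),u.min()+230,u.max()+230,v.min()+180,v.max()+180)
A=np.array([.489,-.3025,.115])
def lever(a):
    out=[]
    for sx in(-13,13):
        for sy in(-17,17):
            for sz in(0,-9):
                y,z=173+sy-88,102+sz-80
                c,s=np.cos(a),np.sin(a)
                out.append(proj("scene",A+ax*sx/1e3+ay*(88+y*c+z*s)/1e3+np.array([0,0,(80+z*c-y*s)/1e3-.115])))
    return np.array(out)
for a in(0,.3,.4,.5):
    o=lever(a);print(a,o.mean(0),o.min(0),o.max(0))
```

```text
scene1 37 244.0 189.8 240 248 187 193
press0 35 244.3 190.2 240 248 188 193
press1 37 244.2 190.1 240 248 187 193
press2 33 244.2 190.3 240 248 188 193
press3 19 244.2 191.2 241 248 188 193
press4 15 244.2 192.0 241 248 189 194
press5 15 244.1 192.3 241 248 190 194
press6 14 243.9 192.6 241 248 190 194
press7 14 243.9 193.2 241 248 191 195
press8 14 243.4 193.4 240 248 191 195
scene3 12 244.3 198.7 242 248 198 200
scene4 17 244.7 198.2 242 248 196 200
0 [244.42485929 190.24180525] [238.71416313 185.2805804 ] [250.16899768 195.25260746]
0.3 [244.5396396  196.20532442] [238.90770634 192.3943829 ] [250.23251537 200.08033094]
0.4 [244.77760861 198.4367615 ] [239.20457633 195.0481725 ] [250.41955886 201.89191251]
0.5 [245.11095558 200.75764105] [239.61179721 197.80527672] [250.68621308 203.77771307]
```

Run:
```python
from h import *
i=viewer.camera_info("wrist");p=np.array(manip.get_state()['position'])
for d in(0,.02,.03,.05): print(d,proj("wrist",p+[0,0,d],i))
A=np.array([.489,-.3025,.115])
w=A+ay*.168;w[2]=.05
manip.move_straight(w,max_speed=.15);st()
for z in(.04,.035,.031,.027,.023,.019,.015):
    w[2]=z;manip.move_straight(w,max_speed=.04);s=st()
    im=viewer.camera("scene");m=red(im);v,u=np.nonzero(m[180:215,230:265]);print(len(u),v.mean()+180 if len(u) else None)
    if abs(s['contact_force'][2])>10:break
cv2.imwrite("pics/scene5.png",im[:,:,::-1])
```

```text
0 [261.63004623 216.71292096]
0.02 [261.61306217 226.86487521]
0.03 [261.60322467 232.74509156]
0.05 [261.58006418 246.58891219]
12.13 [ 0.5186 -0.137   0.0506] [0.1 0.3 0. ] 0.0007 0.0
12.53 [ 0.5181 -0.137   0.04  ] [-0.1  0.1 -0. ] 0.0004 0.0
8 198.375
12.86 [ 0.5183 -0.137   0.035 ] [ 0.8  0.5 -0.2] 0.0001 0.3
8 198.875
13.16 [ 0.5182 -0.1371  0.0309] [ 0.7 -0.2  1.5] 0.0003 0.5
3 200.0
13.46 [ 0.5184 -0.1371  0.027 ] [1.7 0.2 2.8] 0.0009 1.1
4 201.0
13.76 [ 0.519  -0.1375  0.0257] [-9.7  1.2 33.1] 0.0009 14.3
5 201.0
```

```bash
cat >> h.py <<'E'
A=np.array([.489,-.3025,.115]);UP=np.array([0,0,1.])
def look():
    c=np.load("cam.npz");t=np.radians(40);Rm=toolR(ax*np.sin(t)-UP*np.cos(t),ax)
    f=192/np.tan(np.radians(67.007/2));dc=np.array([0,-(150-193)/f,-1])
    cam=A-.011*ax-Rm@c['R']@dc*.3
    return cam-Rm@c['pc'],quat(Rm)
E
python3 - <<'E'
from h import *
w=np.array(manip.get_state()['position']);w[2]=.2;manip.move_straight(w,max_speed=.4)
p,q=look();manip.goto(p,q);st()
i=viewer.camera_info("wrist");im=viewer.camera("wrist")[:,:,::-1];cv2.imwrite("pics/w6.png",im);np.savez("w6.npz",**i)
b=viewer.camera("scene")[:,:,::-1];cv2.imwrite("pics/scene6.png",b)
c=proj("wrist",A-.011*ax,i);print(c);u,v=c.astype(int)
cv2.imwrite("pics/v6.png",np.hstack([im[60:360,56:456],cv2.resize(im[max(v-75,0):v+75,u-100:u+100],(400,300))]))
E
```

```text
15.53 [ 0.4088 -0.3245  0.1921] [ 0.1 -0.2  0.7] 0.0006 0.0
[261.79589684 151.64198647]
```

View pics/v6.png

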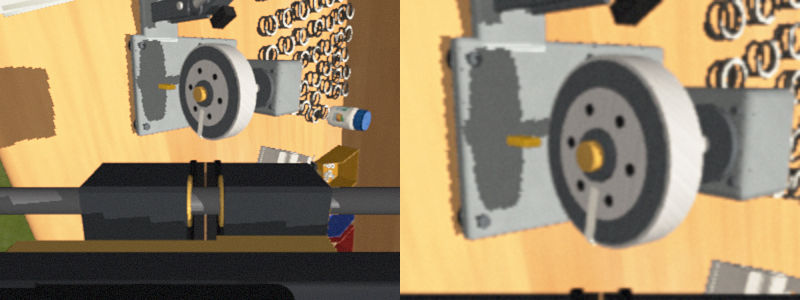

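```bash
cat >> h.py <<'E'
def angle(im,info,dbg=False,off=None,n="wrist"):
    """im RGB; rotor angle, 0=up, clockwise from the front (towards -ay)"""
    h=cv2.cvtColor(im,cv2.COLOR_RGB2HSV)
    if off is None:
        c=proj(n,A-.022*ax,info);u,v=np.round(c).astype(int);k=14
        w=h[v-k:v+k,u-k:u+k];g=(w[...,0]>14)&(w[...,0]<28)&(w[...,1]>140)
        nl,lab,stt,cen=cv2.connectedComponentsWithStats(g.astype(np.uint8));j=1+np.argmax(stt[1:,4])
        off=cen[j]+[u-k,v-k]-proj(n,A-.019*ax,info)
        if dbg: print("nut off px",off,stt[j])
    gray=cv2.GaussianBlur(im,(3,3),0).min(2).astype(np.float32)
    th=np.radians(np.arange(0,360,1.));rr=np.arange(.036,.0475,.0015)
    pr=np.array([[proj(n,A-.011*ax+r*(np.cos(t)*UP-np.sin(t)*ay),info)+off for r in rr] for t in th]).astype(np.float32)
    val=cv2.remap(gray,pr[...,0],pr[...,1],cv2.INTER_LINEAR).min(1) # line bright over full radius
    val=cv2.blur(np.r_[val,val,val][None,None].reshape(1,-1).astype(np.float32),(5,1)).ravel()[360:720]
    j=int(np.argmax(val));base=np.median(val)
    o=np.arange(-12,13);wt=np.clip(val[(j+o)%360]-base-.4*(val[j]-base),0,None)
    a=(j+(o*wt).sum()/wt.sum())
    if dbg: print("peak",val[j],"base",base,"2nd",np.max([val[k] for k in range(360) if 20<abs((k-j+180)%360-180)]))
    return a
E
python3 - <<'E'
from h import *
i=dict(np.load("w6.npz"));i={k:(v if v.ndim else float(v)) for k,v in i.items()}
print(angle(cv2.imread("pics/w6.png")[:,:,::-1],i,True))
manip.wait(.3);i=viewer.camera_info("wrist");print(angle(viewer.camera("wrist"),i,True))
for t in(-70,-50,-30,30,50,70,90):
    t=np.radians(t);d=np.cos(t)*UP-np.sin(t)*ay
    r=[]
    for f in(1,.6,.3,0):
        z=-(np.cos(t*f)*UP-np.sin(t*f)*ay);pos=A+d*.04+z*.026
        q=manip.ik(pos,quat(toolR(z,ax)));r.append((f,q is not None,None if q is None else np.round(q[[4,5,6]],1)))
    print(round(np.degrees(t)),r)
E
```

```text
nut off px [-0.06207058  1.50567932] [ 11   9  13  15 159]
peak 159.06836 base 59.640137 2nd 61.94082
104.30026469993427
nut off px [-0.1167952   1.50684626] [ 10   8  13  16 160]
peak 158.62949 base 59.624805 2nd 61.645702
104.08546044366835
-70 [(1, True, array([ 0.6,  1.1, -0.6])), (0.6, True, array([ 0.5,  1.1, -0.4])), (0.3, True, array([ 0.8,  1.3, -0.4])), (0, True, array([0.2, 1.2, 0.1]))]
-50 [(1, True, array([ 0.6,  1.1, -0.5])), (0.6, True, array([ 1.1,  1.6, -0.6])), (0.3, True, array([ 0.6,  1.2, -0.2])), (0, True, array([0.2, 1.2, 0.1]))]
-30 [(1, True, array([ 1.1,  1.5, -0.6])), (0.6, True, array([ 0.6,  1.3, -0.3])), (0.3, True, array([ 0.4,  1.2, -0.1])), (0, True, array([0.2, 1.2, 0.1]))]
30 [(1, True, array([-0.3,  1.5,  0.6])), (0.6, True, array([-0.1,  1.4,  0.5])), (0.3, True, array([-0. ,  1.3,  0.4])), (0, True, array([0.1, 1.2, 0.2]))]
50 [(1, True, array([-0.7,  1.8,  0.8])), (0.6, True, array([-0.3,  1.5,  0.6])), (0.3, True, array([-0.1,  1.3,  0.5])), (0, True, array([0.2, 1.2, 0.2]))]
70 [(1, True, array([-0.9,  2. ,  0.9])), (0.6, True, array([-0.5,  1.6,  0.8])), (0.3, True, array([-0.2,  1.4,  0.5])), (0, True, array([0.2, 1.2, 0.2]))]
90 [(1, True, array([-0.7,  2. ,  0.6])), (0.6, True, array([-0.7,  1.8,  0.9])), (0.3, True, array([-0.3,  1.4,  0.6])), (0, True, array([0.2, 1.2, 0.2]))]
```

```bash
cat >> h.py <<'E'
A=A-.0015*ay
def pose(tdeg,r,k=.8):
    t=np.radians(tdeg);d=np.cos(t)*UP-np.sin(t)*ay
    z=-(np.cos(k*t)*UP-np.sin(k*t)*ay)
    g=A+d*r                      # real fingertip point, 33 mm behind TCP
    return g+z*.033,quat(toolR(z,ax))
def carry(t0,t1,r,step=10,speed=.12):
    n=int(np.ceil(abs(t1-t0)/step))
    for t in np.linspace(t0,t1,n+1)[1:]:
        p,q=pose(t,r);manip.move_straight(p,q,speed)
E
python3 - <<'E'
from h import *
w=np.array(manip.get_state()['position']);
p,q=pose(-35,.12);
manip.move_straight(w+[-.02,0,.1],max_speed=.4);hand.command_gripper(.055)
manip.goto(p,q);st()
p,q=pose(-35,.065);manip.move_straight(p,max_speed=.15);st()
p,q=pose(-35,.038);manip.move_straight(p,max_speed=.08);st()
hand.command_gripper(.015);s=st();print(s['contact_force']@ax)
cv2.imwrite("pics/scene7.png",viewer.camera("scene")[:,:,::-1])
E
```

```text
18.98 [ 0.4972 -0.2525  0.1843] [-0.4 -0.5 -0.1] 0.0553 0.0
19.49 [ 0.4923 -0.2829  0.1397] [-0.3  0.2  0.2] 0.0548 0.0
19.98 [ 0.4899 -0.2977  0.1171] [ 0.6 -0.1  0. ] 0.055 0.0
20.66 [ 0.4903 -0.2978  0.1171] [ 3.1 -1.9 -1.5] 0.0212 30.0
3.357522725145878
```

Run:
```python
from h import *
carry(-35,65,.038,20,.12);st()
cv2.imwrite("pics/scene8.png",viewer.camera("scene")[:,:,::-1])
hand.command_gripper(.055);st()
p,q=pose(65,.085);manip.move_straight(p,max_speed=.25)
w=np.array(manip.get_state()['position']);manip.move_straight(w+[-.03,0,.08],max_speed=.4)
p,q=look();manip.goto(p,q);st()
for k in range(3):
    i=viewer.camera_info("wrist");im=viewer.camera("wrist");print(angle(im,i,True));manip.wait(.3)
cv2.imwrite("pics/w9.png",im[:,:,::-1]);st()
```

```text
22.88 [ 0.4877 -0.3137  0.1101] [ 4.3 -7.7  4.2] 0.0215 30.0
23.78 [ 0.4873 -0.3123  0.1107] [ 0.1 -0.1 -0. ] 0.0552 0.0
25.84 [ 0.4085 -0.3271  0.1928] [-0.6  0.4 -0.6] 0.0554 0.0
nut off px [-0.04925634 -0.12637654] [ 10   7  13  15 159]
peak 159.3621 base 59.642677 2nd 61.45957
149.63002905602653
nut off px [-0.08443314  0.08190545] [ 10   6  13  16 160]
peak 160.11874 base 59.661133 2nd 61.60254
149.8097780021835
nut off px [-0.11557486 -0.02103186] [ 10   7  13  15 160]
peak 159.36954 base 59.680664 2nd 61.772655
149.62938526462136
26.89 [ 0.408  -0.327   0.1929] [ 0.1 -0.3 -0.5] 0.0549 0.0
```

Run:
```python
from h import *
w=np.array(manip.get_state()['position']);manip.move_straight(w+[-.02,0,.08],max_speed=.4)
p,q=pose(65,.10);manip.goto(p,q)
p,q=pose(65,.038);manip.move_straight(p,max_speed=.12);st()
hand.command_gripper(.015);st()
carry(65,-35,.038,20,.12);st()
hand.command_gripper(.055);st()
p,q=pose(-35,.11);manip.move_straight(p,max_speed=.3)
p,q=look();manip.goto(p,q);st()
for k in range(2):
    i=viewer.camera_info("wrist");im=viewer.camera("wrist");print(angle(im,i,True));manip.wait(.3)
b=viewer.camera("scene");v,u=np.nonzero(red(b)[180:215,230:265]);print(len(u),u.mean()+230,v.mean()+180)
cv2.imwrite("pics/v10.png",np.hstack([cv2.resize(im[75:225,162:362][:,:,::-1],(400,300)),cv2.resize(b[165:255,220:340][:,:,::-1],(400,300),interpolation=2)]))
```

```text
29.56 [ 0.4872 -0.313   0.1115] [ 0.2 -0.4 -0.6] 0.0548 0.0
30.23 [ 0.4879 -0.3125  0.1108] [ 4.9 -2.4 -0. ] 0.0216 30.0
32.52 [ 0.49   -0.2987  0.117 ] [7.3 2.9 3.7] 0.0214 30.0
33.38 [ 0.4899 -0.2976  0.117 ] [-0.3  0.3  0.2] 0.0547 0.0
34.89 [ 0.4081 -0.3267  0.1921] [0.5 0.2 0.2] 0.0552 0.0
nut off px [-0.06120933 -0.09718764] [ 10   6  13  15 162]
peak 157.62949 base 59.76699 2nd 61.359764
104.06410318769761
nut off px [-0.00816067 -0.13401131] [ 10   6  13  16 159]
peak 157.842 base 59.874413 2nd 61.63789
104.19603634656039
11 244.27272727272728 200.72727272727272
```

View pics/v10.png

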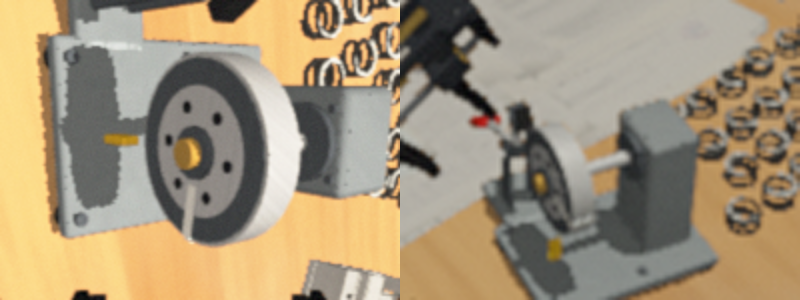

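Run:
```python
from h import *
w=np.array(manip.get_state()['position']);manip.move_straight(w+[-.02,0,.08],max_speed=.4)
p,q=pose(-11.4,.10,1);manip.goto(p,q)
p,q=pose(-11.4,.038,1);manip.move_straight(p,max_speed=.12);st()
hand.command_gripper(.015)
def ang():
    s=manip.get_state();x=s['tcp_rot'];Rm=R.from_quat([x[1],x[2],x[3],x[0]]).as_matrix();z=Rm[:,2]
    g=s['position']-z*.039-A
    return np.degrees(np.arctan2(-g@ay,g@UP)),np.degrees(np.arctan2(z@ay,-z@UP))
a0=ang();st()
for t in(0,11.4):
    p,q=pose(t,.038,1);manip.move_straight(p,q,.06)
manip.wait(.3);a1=ang();st();print(a0,a1,np.subtract(a1,a0))
i=viewer.camera_info("scene");b=viewer.camera("scene");cv2.imwrite("pics/scene11.png",b[:,:,::-1])
try: print("scene",angle(b,i,True,n="scene"))
except Exception as e: print(e)
b4=cv2.imread("pics/scene6.png")[:,:,::-1]
try: print("scene ref(104)",angle(b4,i,True,n="scene"))
except Exception as e: print(e)
cv2.imwrite("pics/v11.png",cv2.resize(b[165:255,220:340][:,:,::-1],(800,600),interpolation=2))
```

```text
37.68 [ 0.4891 -0.3033  0.1209] [-0.5 -0.4  0.8] 0.0547 0.0
38.36 [ 0.4894 -0.3031  0.12  ] [ 3.6  0.1 -1.2] 0.0216 30.0
39.36 [ 0.4891 -0.3056  0.1206] [ 2.1 -4.9  5.3] 0.0212 30.0
(np.float64(-11.39064606018069), np.float64(-11.403686023975236)) (np.float64(11.857636534521744), np.float64(11.28436812034511)) [23.24828259 22.68805414]
nut off px [-0.03300978 -0.53592047] [13 12  4  4 12]
peak 81.03926 base 62.28672 2nd 77.47188
scene 129.48913017586045
nut off px [-0.03300978 -1.01508713] [13 11  4  5 16]
peak 84.10547 base 62.82783 2nd 83.64531
scene ref(104) 106.38721973703834
```

View pics/v11.png

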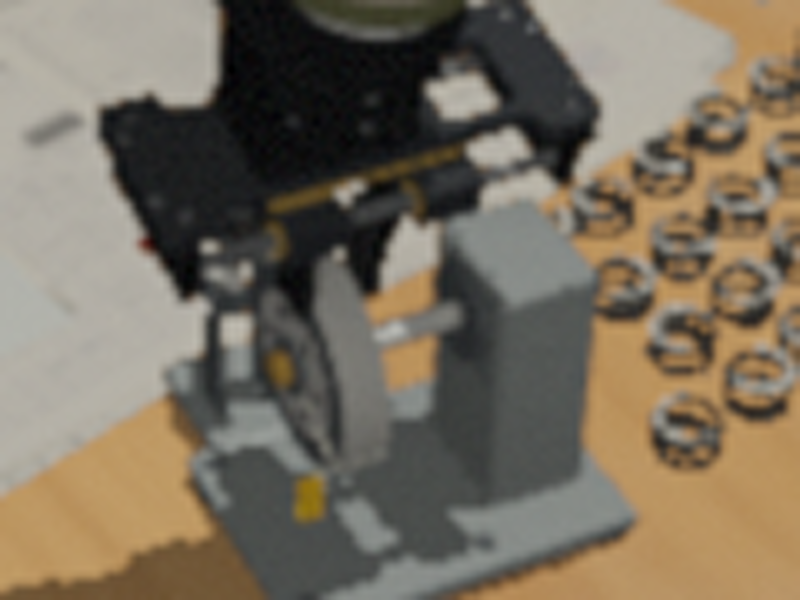

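The picture shows the fingers pinching the top of the rim. The scene camera also gives a turn of about 23°, as intended, so I'm handing in.

```bash
python3 -c "
from h import *
print(order.sign_off())"
```

```text
the job is handed in; nothing more can be done
None
```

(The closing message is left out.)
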